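Tuck a cover strip under a lapped sheet and hold it for tacking

ROBOT

A 6-joint arm with a two-finger parallel gripper is mounted at the origin on the work surface. World frame = base frame: x ahead of the robot, y to its left, z up, the work surface at z = 0. Lengths are in m, angles in rad, forces in N, time in s.
With the tool pointing down it reaches from about 0.275 to 0.775 m from the base axis. Payload 14.6 kg.
Tool frame: the origin (TCP) lies at the very end of the fingers, on their centre line; the grasp point (between the pads) lies 19 mm behind it; z points along the fingers, y is the direction in which the jaws open and shut (so a half turn about z gives the same grasp; the last joint's range is limited). The gripper opens to 85 mm and grips with 20 to 120 N. Pads are 22 mm wide; open, the fingers measure 114 mm over their backs; the gripper's body (76 mm by 85 mm) begins 54 mm behind the grasp point. The pads swing forward as they close: fully open they stand 13 mm farther back than shut.
Start: joints at [-1.449, 0.263, -0.048, 1.259, 0, 1.415], TCP at [0.143, -0.505, 0.231] pointing down, gripper open.
Joint ranges: [-2.65, 2.65], [-0.89, 1.7], [-1.18, 1.37], [-2.13, 2.11], [-1.35, 1.29], [-3.14, 3.14]. Speed limits (rad/s): [1.89, 1.89, 2.57, 2.79, 3.14, 3.14].

INTERFACE

Orientations are given as a unit quaternion [w, x, y, z].
In Python, from cell import bot gives the robot as it stands.
- The arm moves only by the shell command python3 -m crank 'ROWS' [FORCE]. ROWS is text: rows parted by semicolons, each of 7 numbers parted by spaces: the opening, from -1 (shut) to 1 (fully open), so that 0 is half open, then the shift along the tool's x, y, z in units of 25 mm (1.0 is 25 mm), then the turn, a rotation vector about the tool's x, y, z in degrees. In form: hand tx ty tz wx wy wz; .... A call has 1 to 20 rows; each row is the pose to reach, as a shift and turn from the pose commanded when the call began, along the tool's axes at that moment; what a row does not reach only later rows make up. A row lasts 1/12 s, in which the tool goes at most 41.7 mm and 7.16 degrees, less where a joint would pass 70% of its speed; a pose out of reach is approached as far as the arm can. A call with a gripper value outside its range is refused whole. The fingers move at their own pace and stop on an object; FORCE is the grip in N (left out, the last holds). Time passes only in rows, so rows that repeat a pose let the fingers close. It gives the time, the measured TCP pose, the force and the opening at its end, in the units of the state.
- bot.sense(): the state, without advancing time (a new reading comes with each control period).
- bot.read_camera(name): name is "side" or "top"; returns a dict with "frame" (420x560x3 uint8, red, green, blue), "z_map" (420x560 float32, m along the optical axis (not along the pixel's ray), 0 where there is no reading), "mtx" (3x3 intrinsics, pixels), "k1" (the pictures are not rectified: a ray, as slopes to the right and down, at radius r is drawn at 1 + k1 r^2 times it, then the intrinsics apply), "extrinsics" (4x4, takes a point from camera to world coordinates). Camera axes: x right, y down, z forward; pixel columns grow to the right and rows downward; lengths in m; the calibration is good to about 2 mm. A picture is of the moment at which its call begins.
- bot.hand_in(): hands the job in, once; it reports no verdict.
Trained networks look in a picture, given as the dict that the camera call returned (one of the last four; its "shot" number tells which), for a name from the list of things; names that differ only in an ending like _2 or _b are one class to them, and where a whole thing is asked for, a point or a joint stands for the part that bears it (a point fixed in the world has none). Each returns a list of dicts, best first, with "p" (0 to 1); they miss things now and then, are a little off and sometimes report something else, mostly with a low value. They report only what shows in the picture. A call takes as long as a camera call. They do not tell look-alikes from the thing itself.
- bot.find_in(thing, picture): "uv" ([column, row] in pixels, amid what is visible of it).
- bot.place_of(thing, picture): "uv" ([column, row] in pixels: a listed point, or the origin of a listed thing).
The state is a dict: "clock": time; "joint_pos": joint angles; "dq": joint speeds; "joint_efforts": joint torques, N m; "tcp_pos": TCP position; "orientation": TCP orientation; "wrist_force": force on the tool from outside, world axes, zero at the start; "ft_torque": the same for the moment, N m; "opening": opening from 0.0 (shut) to 1.0 (fully open).
Only numpy, scipy, OpenCV 4.12 (cv2) and the standard library are available. Lean on these libraries where they do the work, as an engineer would, in place of code of your own. Each camera call takes 0.05 s, during which the arm holds its last target.

TASK

A blue cup has been left on the sprung bed of the lap jig: first stand it upright inside the matching blue cup on the bench, well nested, and let go of it. Then pick up the metal cover strip by its yellow rib and slide its front edge under the red lapped sheet, without lifting that sheet, until the black line is hidden right across, and press the strip flat so that the bed sinks at least half way on its springs. Finish holding it pressed down like that, do not let go, and leave the other things on the bench alone.

Things in the scene. Friction and masses are not known exactly. Their poses are not given: they have to be found in the camera images.
- cup: open steel stacking cup painted blue, 70 high, about 150 g: the top 25 is a straight collar 64 outside diameter (59 inside), below its shoulder a body tapering from 54 to 36 at the foot; wall 2.5. It starts upright on the jig's bed, where the strip has to go. Origin: centre of its underside, z along its axis to the mouth.
- mate_cup: open steel stacking cup painted blue, 70 high, about 150 g: the top 25 is a straight collar 64 outside diameter (59 inside), below its shoulder a body tapering from 54 to 36 at the foot; wall 2.5. Stands upright and empty on the bench at one side of the jig (left or right). Nested, the other cup's shoulder rests on this one's rim, its foot 25 above this one's foot; its collar stays clear above. Origin: centre of its underside.
- strip: bare metal plate 90 (x) by 110 (y) by 4 thick, 250 g, with a yellow rib standing on it as handle: 12 thick (x), 60 long (y), its top 36 above the plate's underside. Lies flat on the bench at the other side of the jig from the mate cup. Origin: on the underside, right below the middle of the rib; x points to the front edge, which lies 55 ahead of the origin (rear edge 35 behind). A black line 4 wide runs across the plate, 20 to 24 behind the front edge.
- front_left (a point): left end of the strip's front edge on its underside, 55 in x and +55 in y from the strip's origin
- front_right (a point): right end of the strip's front edge on its underside, 55 in x and -55 in y from the strip's origin
- jig: lap jig fixed to the bench: grey base plate 250 by 250 by 12, and over it on four spring posts a pale bed 220 by 220, its top 42 above the bench. Origin: centre of the base's underside; x points from the open half of the bed towards the lapped sheet, y along the sheet's free edge.
- bed (a joint): how far the bed with the sheet on it has sunk, 0 (up) to 0.008 m (on its stop). It moves straight down; starts to sink under about 5 N on it, then 1.5 N more per mm, and springs back up.
- bed_line (a point): point on the bed's top surface straight below the middle of the sheet's free edge, 30 in x from the jig's centre; axes as the jig's (x goes in under the sheet). It sinks with the bed.
- lap_edge (a point): middle of the lower free edge of the red lapped sheet: sheet 180 wide (y) and 75 deep (x), 3 thick, 250 g, its underside 10 above the bed; hinged along its far edge, held down by its weight only
- lap (a joint): angle of the lapped sheet, 0 lying down, grows as the free edge lifts (0.05 rad = about 4 mm at the edge)
- hammer: hammer lying at the right of the bench; leave alone
- spanner: steel spanner lying at the left; leave alone
- red_cap: small red plastic cap 48 across, 20 high, beyond the jig at the left; leave alone
- angle_offcut: bent metal offcut 50 by 90, 44 high, beyond the jig at the right; leave alone
There are look-alikes about, which are no part of the job. What is shaped like the strip but brown is not meant.

How it is judged:
By the outcome, as a careful person would: the job done as asked, in the order asked, and still so for the second after the job is handed in, while the arm keeps its last pose, push and grip.
It also fails if it takes over 54 s, if anything falls off the work surface, if the arm or the gripper's body presses on something with over 40 N, if the wrist force passes 120 N, or if a joint passes its speed limit or range.

## Working session

There is one attempt and no reset: what is moved stays moved. The work goes in short steps, Python scripts to look and compute and a shell command to move; the robot and the scene stay as the last step left them, time stands still between calls to the robot, and variables do not carry over. Pictures are saved under pics/ and viewed, and the job is handed in when it is done.

```bash
ls; mkdir -p pics; cat > h.py <<'E'
import numpy as np,cv2
from cell import bot
from scipy.spatial.transform import Rotation as R
def und(c,uv):
    K=np.array(c["mtx"]);D=np.array([c["k1"],0,0,0,0.])
    return cv2.undistortPoints(np.array([[uv]],float),K,D)[0,0]
def pix(c,uv,z=None,d=None):
    """world point: at plane height z or with depth"""
    s=und(c,uv);E=np.array(c["extrinsics"])
    r=E[:3,:3]@np.array([s[0],s[1],1]);o=E[:3,3]
    if z is not None: return o+r*(z-o[2])/r[2]
    if d is None:
        d=c["z_map"][int(round(uv[1])),int(round(uv[0]))]
    return o+r*d
def cloud(c):
    h,w=c["z_map"].shape
    uu,vv=np.meshgrid(np.arange(w),np.arange(h))
    K=np.array(c["mtx"]);D=np.array([c["k1"],0,0,0,0.])
    s=cv2.undistortPoints(np.stack([uu.ravel(),vv.ravel()],1).astype(float)[:,None],K,D)[:,0]
    E=np.array(c["extrinsics"]);d=c["z_map"].ravel()[:,None]
    P=np.hstack([s*d,d])@E[:3,:3].T+E[:3,3]
    P[d[:,0]==0]=np.nan
    return P.reshape(h,w,3)
def save(c,name): cv2.imwrite("pics/"+name,c["frame"][:,:,::-1])
E
python3 - <<'E'
from h import *
for n in("top","side"):
    c=bot.read_camera(n);save(c,n+"0.png")
    print(n,np.round(c["extrinsics"],3).tolist())
    for t in["cup","mate_cup","strip","front_left","front_right","jig","bed_line","lap_edge","hammer","spanner","red_cap","angle_offcut"]:
        print(t,[(np.round(r["uv"],1).tolist(),round(r["p"],2)) for r in bot.place_of(t,c)[:3]])
s=bot.sense();print(s)
E
```

```text
pics
top [[-0.008, -0.993, 0.122, 0.388], [-1.0, 0.008, -0.003, -0.012], [0.002, -0.122, -0.993, 1.503], [0.0, 0.0, 0.0, 1.0]]
cup [([287.2, 226.1], 0.56)]
mate_cup [([176.2, 231.0], 0.96)]
strip [([278.6, 210.3], 0.65), ([366.9, 280.6], 0.58), ([371.1, 236.0], 0.56)]
front_left [([385.1, 301.8], 0.97), ([354.7, 212.4], 0.76)]
front_right [([346.3, 294.3], 0.79), ([390.8, 221.0], 0.64)]
jig [([280.4, 221.8], 0.61)]
bed_line [([280.8, 208.9], 0.79)]
lap_edge [([277.1, 211.9], 0.61)]
hammer [([278.0, 208.8], 0.24)]
spanner [([91.8, 278.8], 0.89), ([281.5, 222.9], 0.46)]
red_cap [([189.8, 160.3], 0.54)]
angle_offcut [([360.8, 162.7], 0.96)]
side [[-0.946, -0.171, 0.277, 0.131], [-0.325, 0.476, -0.817, 1.222], [0.008, -0.863, -0.506, 0.814], [0.0, 0.0, 0.0, 1.0]]
cup [([292.7, 210.9], 0.98), ([354.3, 164.8], 0.34)]
mate_cup [([252.8, 278.3], 0.82), ([271.9, 362.0], 0.47)]
strip [([316.7, 184.9], 0.89), ([355.5, 193.5], 0.6)]
front_left [([295.2, 189.0], 0.59)]
front_right [([312.6, 179.8], 0.71), ([360.1, 203.4], 0.51)]
jig [([281.6, 223.1], 0.79), ([255.9, 280.2], 0.15)]
bed_line [([272
[... 243 characters left out ...]
': 1.3, 'joint_pos': array([-1.44928945e+00,  2.63123543e-01, -4.83171977e-02,  1.25940548e+00,
       -7.40337752e-06,  1.41548146e+00]), 'dq': array([-3.56523144e-04,  4.03969179e-04,  5.34478525e-04, -8.20301171e-05,
       -1.64516263e-03, -7.35249455e-05]), 'joint_efforts': array([ 1.89626742e-03, -6.37446713e+01,  3.84771681e+01,  1.06879928e-03,
       -1.34403408e-04,  1.23076350e-05]), 'tcp_pos': array([ 0.14346704, -0.50501062,  0.23125975]), 'orientation': array([-2.50085412e-05,  9.90436497e-01,  1.37969360e-01, -3.27943326e-06]), 'wrist_force': array([-0.20326505, -0.11488584,  0.93033858]), 'ft_torque': array([0.03815496, 0.02882213, 0.00695775]), 'opening': 0.9992325942088321}
```

View pics/top0.png

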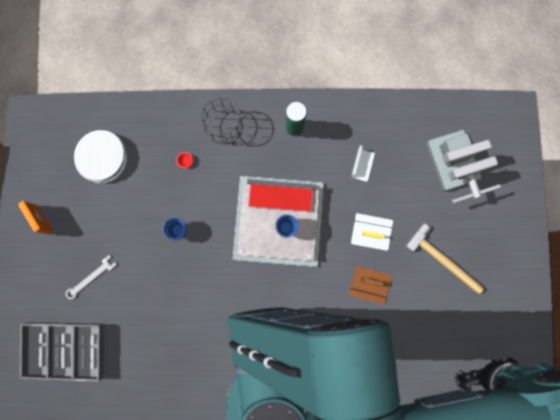

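View pics/side0.png

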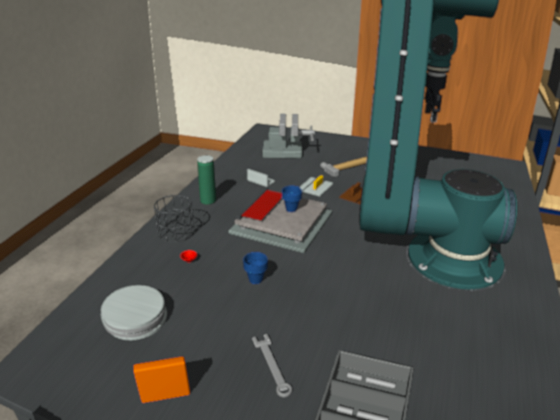

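```bash
python3 - <<'E'
from h import *
c=bot.read_camera("top");np.save("top0.npy",c,allow_pickle=True)
d=bot.read_camera("side");np.save("side0.npy",d,allow_pickle=True)
f=c["frame"][165:300,150:410];cv2.imwrite("pics/top_z.png",cv2.resize(f,(780,405),interpolation=cv2.INTER_CUBIC)[:,:,::-1])
f=d["frame"][150:300,220:380];cv2.imwrite("pics/side_z.png",cv2.resize(f,(640,600),interpolation=cv2.INTER_CUBIC)[:,:,::-1])
for n,c in(("top",c),("side",d)):
    P=cloud(c);hsv=cv2.cvtColor(c["frame"],cv2.COLOR_RGB2HSV)
    H,S,V=[hsv[...,i].astype(int) for i in range(3)]
    box=lambda x0,x1,y0,y1:(P[...,0]>x0)&(P[...,0]<x1)&(P[...,1]>y0)&(P[...,1]<y1)
    blue=(H>100)&(H<130)&(S>130)&(V>40)&box(.2,.7,-.2,.4)
    k,l,st,ce=cv2.connectedComponentsWithStats(blue.astype(np.uint8))
    for i in range(1,k):
        if st[i,4]<40:continue
        p=P[l==i];print(n,"blue",st[i],"med",np.nanmedian(p,0).round(4),"zmin/max",np.nanpercentile(p[:,2],[2,50,98]).round(3))
        q=p[p[:,2]>np.nanpercentile(p[:,2],98)-.012]
        print("  rim n",len(q),"range x",q[:,0].min().round(4),q[:,0].max().round(4),"y",q[:,1].min().round(4),q[:,1].max().round(4),"z",np.median(q[:,2]).round(4))
    for nm,m in(("red",((H<8)|(H>172))&(S>150)&(V>90)&box(.3,.7,-.2,.2)),("yellow",(H>20)&(H<35)&(S>130)&(V>120)&box(.3,.6,-.4,-.1)),("stripplate",(V>150)&(S<60)&box(.3,.52,-.33,-.16)&(P[...,2]<.02)),("bed",(V>110)&(S<60)&box(.25,.6,-.15,.15)&(P[...,2]>.034)&(P[...,2]<.05))):
        m=m.astype(np.uint8)
        k,l,st,ce=cv2.connectedComponentsWithStats(m)
        if k<2: print(nm,"none");continue
        i=1+np.argmax(st[1:,4]);p=P[l==i]
        r=cv2.minAreaRect((p[:,:2]*1000).astype(np.float32))
        print(n,nm,st[i],"rect",np.round(r[0],1),np.round(r[1],1),round(r[2],2),"z",np.nanmedian(p[:,2]).round(4))
E
```

```text
top blue [277 216  21  20 339] med [ 0.52   -0.0403  0.0701] zmin/max [0.041 0.07  0.112]
  rim n 18 range x 0.4891 0.5285 y -0.0669 -0.0225 z 0.111
top blue [164 219  22  21 369] med [0.5174 0.2886 0.0375] zmin/max [-0.     0.038  0.072]
  rim n 51 range x 0.4833 0.5409 y 0.2484 0.3109 z 0.0684
top red [ 249  184   63   27 1330] rect [603.  -21.8] [176.9  64.1] 85.04 z 0.0553
top yellow [363 232  20   6  55] rect [ 494.6 -288.6] [56.9  8. ] 78.74 z 0.0358
top stripplate [351 227  35  24 582] rect [ 485.3 -280.3] [100.   68.4] 89.09 z 0.0039
top bed [ 237  199   81   62 3276] rect [519.9 -12.8] [220.3 177.7] 84.83 z 0.0422
side blue [282 186  20  25 363] med [ 0.5125 -0.0211  0.0941] zmin/max [0.051 0.094 0.113]
  rim n 122 range x 0.4834 0.5448 y -0.074 -0.0031 z 0.1065
side blue [243 252  25  32 583] med [0.5113 0.2918 0.0506] zmin/max [0.005 0.051 0.07 ]
  rim n 188 range x 0.48 0.5433 y 0.248 0.315 z 0.0643
side red [242 190  39  30 608] rect [600.7 -21. ] [184.8  69.5] 85.34 z 0.0548
side yellow [313 175  10  14  67] rect [ 502.7 -321.6] [ 31.9 129.4] 14.28 z 0.0311
side stripplate [307 182  25  14 148] rect [ 492.9 -281.8] [103.   64.1] 78.17 z 0.0034
side bed [ 252  200   73   40 1427] rect [509.7  -8.9] [219.2 164.3] 84.61 z 0.0417
```

```bash
sleep 1
```

```text
(no output)
```

View pics/top_z.png

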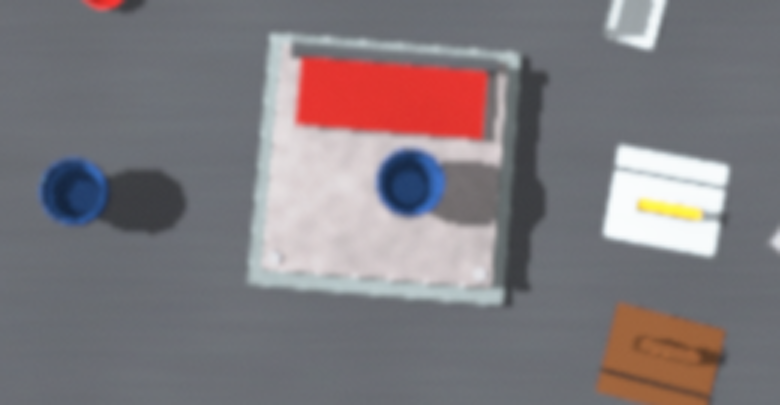

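View pics/side_z.png

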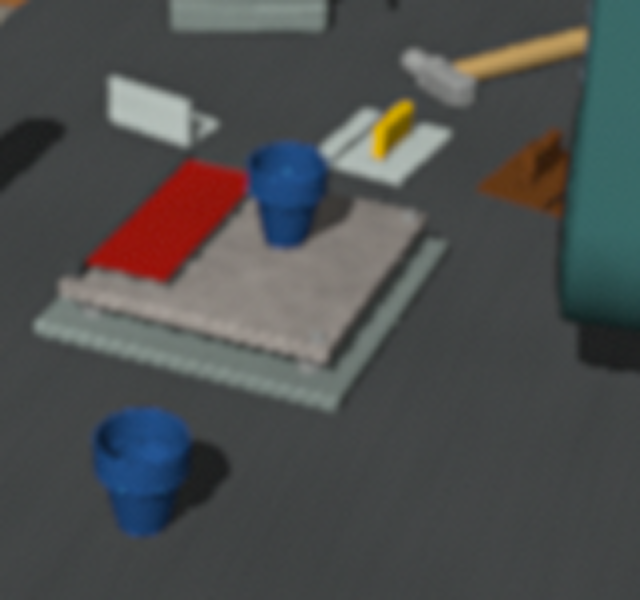

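```bash
cat > fit.py <<'E'
from h import *
from scipy.optimize import minimize
def proj(c,P):
    E=np.linalg.inv(np.array(c["extrinsics"]));
    K=np.array(c["mtx"])
    q,_=cv2.projectPoints(np.array(P,float),cv2.Rodrigues(E[:3,:3])[0],E[:3,3],K,np.array([c["k1"],0,0,0,0.]))
    return q[:,0]
SS=8
def sil(c,P,roi):
    q=cv2.convexHull(((proj(c,P)-[roi[0]-.5,roi[1]-.5])*SS).astype(np.float32))
    m=np.zeros(((roi[3]-roi[1])*SS,(roi[2]-roi[0])*SS),np.uint8)
    cv2.fillConvexPoly(m,np.round(q).astype(np.int32),255)
    return cv2.resize(m,None,fx=1/SS,fy=1/SS,interpolation=cv2.INTER_AREA)/255.
a=np.linspace(0,2*np.pi,48,endpoint=False)
def ring(r,z): return np.stack([r*np.cos(a),r*np.sin(a),0*a+z],1)
CUP=np.vstack([ring(.032,.070),ring(.032,.045),ring(.018,0)])
def box(x0,x1,y0,y1,z0,z1): return np.array([[x,y,z] for x in(x0,x1) for y in(y0,y1) for z in(z0,z1)])
def place(M,x,y,z,th=0):
    Rz=np.array([[np.cos(th),-np.sin(th),0],[np.sin(th),np.cos(th),0],[0,0,1]])
    return M@Rz.T+[x,y,z]
def fit(views,M,z,x0,yaw=True):
    """views: list of (cam,mask,roi)"""
    def cost(p):
        s=0
        for c,m,roi in views:
            s+=np.abs(sil(c,place(M,p[0]/1000,p[1]/1000,z,p[2]/100 if yaw else 0),roi)-m[roi[1]:roi[3],roi[0]:roi[2]]).sum()/m[roi[1]:roi[3],roi[0]:roi[2]].sum()
        return s/len(views)
    n=3 if yaw else 2
    x=np.array(x0,float)[:n];
    for step in(10,3,1):
        r=minimize(cost,x,method="Nelder-Mead",options=dict(initial_simplex=np.vstack([x]+[x+step*np.eye(n)[i] for i in range(n)]),xatol=.05,fatol=1e-5));x=r.x
    return x.round(2),round(r.fun,4)
def hs(c):
    h=cv2.cvtColor(c["frame"],cv2.COLOR_RGB2HSV).astype(int);return h[...,0],h[...,1],h[...,2]
def mblue(c): H,S,V=hs(c);return ((H>100)&(H<130)&(S>110)&(V>30)).astype(float)
def mred(c): H,S,V=hs(c);return (((H<8)|(H>172))&(S>130)&(V>70)).astype(float)
def myel(c): H,S,V=hs(c);return ((H>18)&(H<38)&(S>90)&(V>100)).astype(float)
E
python3 - <<'E'
from fit import *
T=np.load("top0.npy",allow_pickle=True).item();S=np.load("side0.npy",allow_pickle=True).item()
rc=[(T,mblue(T),(270,205,305,245)),(S,mblue(S),(275,178,310,220))]
rm=[(T,mblue(T),(155,210,195,250)),(S,mblue(S),(235,245,275,290))]
for v in([0],[1],[0,1]):
    print("cup",v,fit([rc[i] for i in v],CUP,.042,(512,-38),False),"mate",fit([rm[i] for i in v],CUP,0,(512,281),False))
LAP=box(0,.075,-.09,.09,.052,.055)
for v in(T,(240,175,325,215)),(S,(235,180,290,230)):
    print("lap (free edge mid)",fit([(v[0],mred(v[0]),v[1])],LAP,0,(570,-20,-8)))
def wm(c):
    H,Sx,V=hs(c);return V
W=wm(T);print("plate",W[232,355],W[240,360],"bench",W[260,400],W[215,350], "line",W[215:235,372])
m=(W>120).astype(np.uint8);m|=myel(T).astype(np.uint8);m=cv2.morphologyEx(m,cv2.MORPH_CLOSE,np.ones((5,5)))
print("strip top",fit([(T,m.astype(float),(340,205,402,255))],box(-.035,.055,-.055,.055,0,.004),0,(490,-281,-14)))
for v in(T,(355,225,395,245)),(S,(305,168,330,195)):
    print("rib",fit([(v[0],myel(v[0]),v[1])],box(-.006,.006,-.03,.03,.004,.036),0,(490,-281,-14)))
W=wm(S);m=(W>95).astype(np.uint8);m|=myel(S).astype(np.uint8)
print("strip side",W[186,312],W[200,330])
# yellow view
f=T["frame"][200:260,335:410];cv2.imwrite("pics/strip_z.png",cv2.resize(f,(750,600),interpolation=cv2.INTER_CUBIC)[:,:,::-1])
E
```

```text
cup [0] (array([518.51, -38.6 ]), np.float64(0.2279)) mate (array([514.79, 281.94]), np.float64(0.1032))
cup [1] (array([516.16, -40.96]), np.float64(0.1748)) mate (array([512.99, 280.86]), np.float64(0.0611))
cup [0, 1] (array([515.86, -38.59]), np.float64(0.2055)) mate (array([513.43, 281.56]), np.float64(0.0884))
lap (free edge mid) (array([568.27, -18.99,  -8.3 ]), np.float64(0.1767))
lap (free edge mid) (array([565.06, -18.39,  -5.85]), np.float64(0.1496))
plate 253 253 bench 114 114 line [153 211 243 251 252 252 251 246 224 213 239 250 252 252 252 251 250 253
 254 254]
strip top (array([ 498.86, -290.85,  -17.17]), np.float64(0.1953))
rib (array([ 495.54, -292.1 ,  -11.83]), np.float64(0.4261))
rib (array([ 495.78, -292.26,  -15.23]), np.float64(0.1049))
strip side 190 69
```

```bash
sleep 1
```

```text
(no output)
```

View pics/strip_z.png

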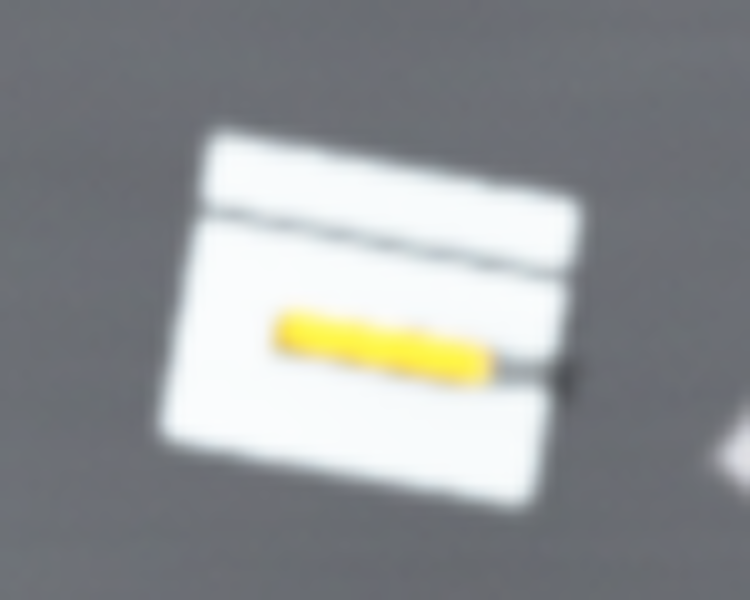

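```bash
cat > go.py <<'E'
from h import *
def rel(p,psi,s=None):
    s=s or bot.sense()
    q=s["orientation"];R0=R.from_quat([q[1],q[2],q[3],q[0]])
    Rt=R.from_euler("z",psi,degrees=True)*R.from_euler("x",180,degrees=True)
    t=R0.inv().apply(np.array(p)-s["tcp_pos"])/.025
    w=(R0.inv()*Rt).as_rotvec(degrees=True)
    return t.round(3),w.round(2)
def st():
    s=bot.sense();q=s["orientation"];e=R.from_quat([q[1],q[2],q[3],q[0]])
    x=e.apply([1,0,0]);print("t",round(s["clock"],2),"tcp",s["tcp_pos"].round(4),"psi",round(np.degrees(np.arctan2(x[1],x[0])),2),"tilt",e.apply([0,0,1]).round(3),"F",s["wrist_force"].round(1),"M",s["ft_torque"].round(2),"open",round(s["opening"],3),"q",s["joint_pos"].round(2))
E
python3 - <<'E'
from go import *;from fit import *
st();print(rel([.516,-.0395,.2],84))
T=np.load("top0.npy",allow_pickle=True).item();S=np.load("side0.npy",allow_pickle=True).item()
for th in(170,185,200):
    m=((hs(T)[2]>th)).astype(np.uint8);m|=myel(T).astype(np.uint8);m=cv2.morphologyEx(m,cv2.MORPH_CLOSE,np.ones((5,5)))
    print("strip top",fit([(T,m.astype(float),(345,205,400,260))],box(-.035,.055,-.055,.055,0,.004),0,(495,-290,-14)))
E
```

```text
t 1.4 tcp [ 0.1435 -0.505   0.2313] psi 15.86 tilt [ 0.  0. -1.] F [ 0.5 -0.6 -0.2] M [ 0.02 -0.03 -0.01] open 1.002 q [-1.45  0.26 -0.05  1.26  0.    1.42]
(array([ 19.422, -13.84 ,   1.252]), array([  0.  ,  -0.  , -68.14]))
strip top (array([ 496.5 , -290.03,  -21.13]), np.float64(0.0683))
strip top (array([ 496.08, -290.73,  -19.47]), np.float64(0.0474))
strip top (array([ 496.07, -290.33,  -19.49]), np.float64(0.0341))
```

```bash
python3 -m crank '1 19.42 -13.84 1.25 0 0 -68;1 19.42 -13.84 1.25 0 0 -68;1 19.42 -13.84 1.25 0 0 -68;1 19.42 -13.84 1.25 0 0 -68;1 19.42 -13.84 1.25 0 0 -68;1 19.42 -13.84 1.25 0 0 -68;1 19.42 -13.84 1.25 0 0 -68;1 19.42 -13.84 1.25 0 0 -68;1 19.42 -13.84 1.25 0 0 -68;1 19.42 -13.84 1.25 0 0 -68;1 19.42 -13.84 1.25 0 0 -68;1 19.42 -13.84 1.25 0 0 -68;1 19.42 -13.84 1.25 0 0 -68;1 19.42 -13.84 1.25 0 0 -68;1 19.42 -13.84 1.25 0 0 -68;1 19.42 -13.84 1.25 0 0 -68;1 19.42 -13.84 1.25 0 0 -68;1 19.42 -13.84 1.25 0 0 -68;1 19.42 -13.84 1.25 0 0 -68;1 19.42 -13.84 1.25 0 0 -68' 30; python3 - <<'E'
from go import *
st();c=bot.read_camera("side");save(c,"side1.png");print(rel([.516,-.0395,.13],84),rel([.516,-.0395,.085],84))
E
```

```text
clock: 3.07
tcp_pos: [0.5155, -0.0405, 0.2003]
orientation: [0.0, 0.744, 0.668, 0.0]
wrist_force: [0.2, -0.2, 0.6]
opening: 1.003
t 3.07 tcp [ 0.5155 -0.0405  0.2003] psi 83.77 tilt [ 0. -0. -1.] F [ 0.2 -0.2  0.6] M [-0.    0.01  0.01] open 1.003 q [-0.24  0.26 -0.14  1.17 -0.    1.44]
(array([0.038, 0.012, 2.81 ]), array([ 0.02,  0.01, -0.23])) (array([0.038, 0.012, 4.61 ]), array([ 0.02,  0.01, -0.23]))
```

```bash
python3 -m crank '1 0.04 0 3 0 0 0;1 0.04 0 4.6 0 0 0;1 0.04 0 4.6 0 0 0;1 0.04 0 4.6 0 0 0'; python3 - <<'E'
from go import *
st();c=bot.read_camera("side");f=c["frame"][110:260,220:380];cv2.imwrite("pics/side2.png",cv2.resize(f,(640,600),interpolation=cv2.INTER_CUBIC)[:,:,::-1])
E
```

```text
clock: 3.45
tcp_pos: [0.5127, -0.0383, 0.0804]
orientation: [-0.003, 0.744, 0.668, -0.002]
wrist_force: [-0.9, -0.4, -1.4]
opening: 0.998
t 3.45 tcp [ 0.5127 -0.0383  0.0804] psi 83.8 tilt [-0.007  0.002 -1.   ] F [-0.9 -0.4 -1.4] M [ 0.01  0.07 -0.  ] open 0.998 q [-0.23  0.35 -0.36  0.87 -0.    1.45]
```

```bash
sleep 1
```

```text
(no output)
```

View pics/side2.png

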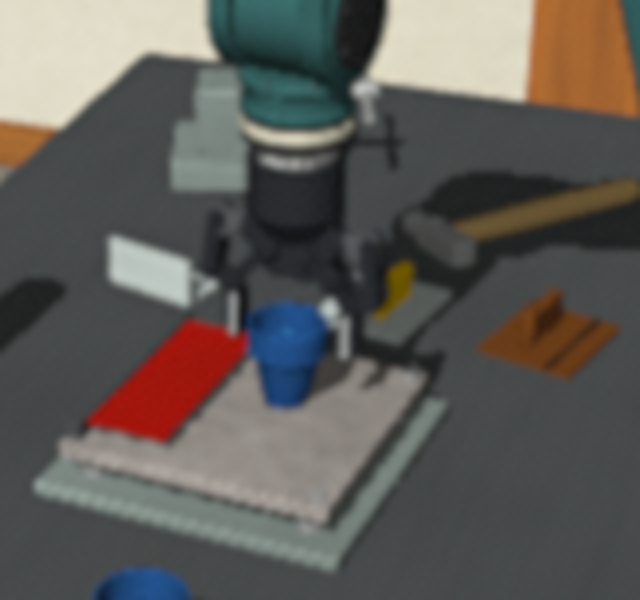

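```bash
python3 -m crank '-1 0 0 0 0 0 0;-1 0 0 0 0 0 0;-1 0 0 0 0 0 0;-1 0 0 0 0 0 0;-1 0 0 0 0 0 0;-1 0 0 0 0 0 0;-1 0 0 0 0 0 0;-1 0 0 0 0 0 0' 30; python3 - <<'E'
from go import *
st();c=bot.read_camera("side");f=c["frame"][110:260,220:380];cv2.imwrite("pics/side3.png",cv2.resize(f,(640,600),interpolation=cv2.INTER_CUBIC)[:,:,::-1])
E
```

```text
clock: 4.17
tcp_pos: [0.5171, -0.0388, 0.0858]
orientation: [0.001, 0.744, 0.668, 0.001]
wrist_force: [4.5, -2.6, 5.6]
opening: 0.726
t 4.17 tcp [ 0.5171 -0.0388  0.0858] psi 83.86 tilt [ 0.002 -0.001 -1.   ] F [ 4.5 -2.6  5.6] M [-0.3  -0.96 -0.02] open 0.726 q [-0.23  0.34 -0.35  0.88  0.    1.45]
```

```bash
sleep 1
```

```text
(no output)
```

View pics/side3.png

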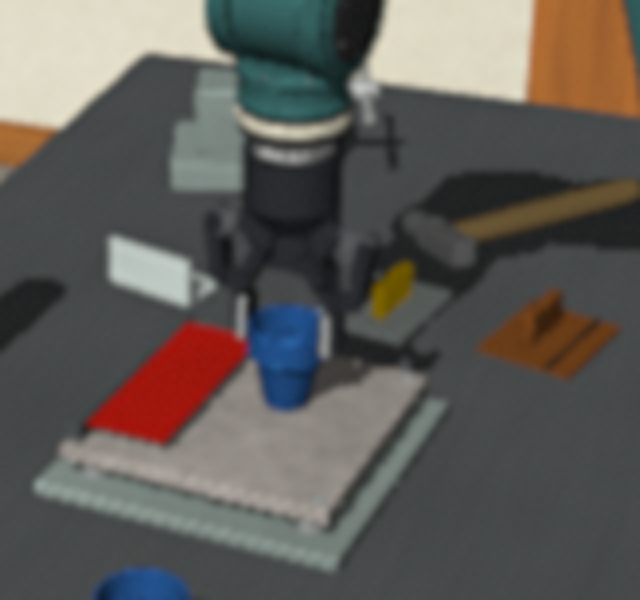

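```bash
python3 -m crank '-1 0 0 -1 0 0 0;-1 0 0 -2 0 0 0;-1 0 0 -3 0 0 0;-1 0 0 -3.6 0 0 0;-1 0 0 -3.6 0 0 0;-1 0 0 -3.6 0 0 0;-1 0 0 -3.6 0 0 0' 40; python3 - <<'E'
from go import *;from fit import *
st();T=bot.read_camera("top");S=bot.read_camera("side")
np.save("T.npy",T,allow_pickle=True);np.save("S.npy",S,allow_pickle=True)
f=S["frame"][90:240,220:380];cv2.imwrite("pics/side4.png",cv2.resize(f,(640,600),interpolation=cv2.INTER_CUBIC)[:,:,::-1])
s=bot.sense()["tcp_pos"]
print(s, fit([(S,mblue(S),(270,130,320,215))],CUP,s[2]-.044,(516,-39),False))
print(rel([.5135,.2815,.17],84))
E
```

```text
clock: 4.8
tcp_pos: [0.5154, -0.0383, 0.1739]
orientation: [-0.001, 0.744, 0.668, -0.001]
wrist_force: [-0.1, -0.6, -2.7]
opening: 0.723
t 4.8 tcp [ 0.5154 -0.0383  0.1739] psi 83.86 tilt [-0.002  0.    -1.   ] F [-0.1 -0.6 -2.7] M [-0.01  0.03  0.04] open 0.723 q [-0.23  0.28 -0.19  1.11  0.    1.45]
[ 0.51531145 -0.03834739  0.17381122] (array([513.43, -34.87]), np.float64(0.201))
(array([12.713, -1.44 ,  0.159]), array([-0.13, -0.02, -0.14]))
```

```bash
sleep 1
```

```text
(no output)
```

View pics/side4.png

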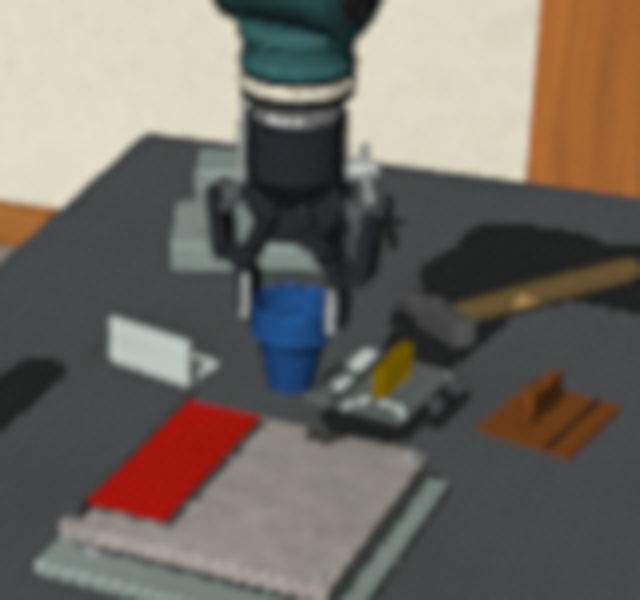

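```bash
python3 -m crank '-1 1.5 -0.2 0 0 0 0;-1 3 -0.36 0 0 0 0;-1 4.5 -0.53 0 0 0 0;-1 6 -0.7 0 0 0 0;-1 7.5 -0.87 0 0 0 0;-1 9 -1.04 0 0 0 0;-1 10.5 -1.21 0.2 0 0 0;-1 11.7 -1.35 0.4 0 0 0;-1 12.5 -1.44 0.5 0 0 0;-1 12.74 -1.46 0.6 0 0 0;-1 12.74 -1.46 0.6 0 0 0;-1 12.74 -1.46 0.6 0 0 0;-1 12.74 -1.46 0.6 0 0 0;-1 12.74 -1.46 0.6 0 0 0'; python3 - <<'E'
from go import *;from fit import *
st();T=bot.read_camera("top");S=bot.read_camera("side")
np.save("T.npy",T,allow_pickle=True);np.save("S.npy",S,allow_pickle=True)
f=S["frame"][170:320,180:340];cv2.imwrite("pics/side5.png",cv2.resize(f,(640,600),interpolation=cv2.INTER_CUBIC)[:,:,::-1])
f=T["frame"][165:300,110:300];cv2.imwrite("pics/top5.png",cv2.resize(f,(760,540),interpolation=cv2.INTER_CUBIC)[:,:,::-1])
print(rel([.5135,.2815,.16],84))
E
```

```text
clock: 6.07
tcp_pos: [0.514, 0.2809, 0.1602]
orientation: [0.0, 0.744, 0.668, -0.0]
wrist_force: [0.3, 0.1, -1.2]
opening: 0.721
t 6.07 tcp [0.514  0.2809 0.1602] psi 83.78 tilt [ 0. -0. -1.] F [ 0.3  0.1 -1.2] M [-0.   -0.01  0.03] open 0.721 q [ 0.36  0.4  -0.04  1.13 -0.    2.04]
(array([ 0.011, -0.023,  0.011]), array([ 0.01, -0.  , -0.21]))
```

```bash
sleep 1
```

```text
(no output)
```

View pics/side5.png

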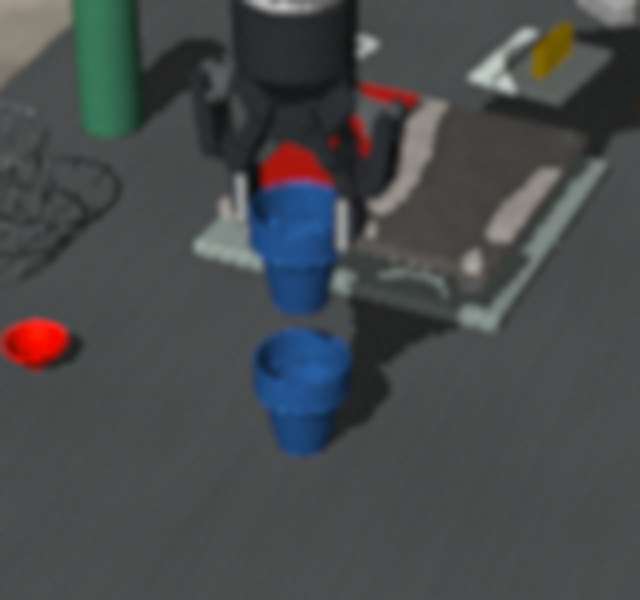

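View pics/top5.png

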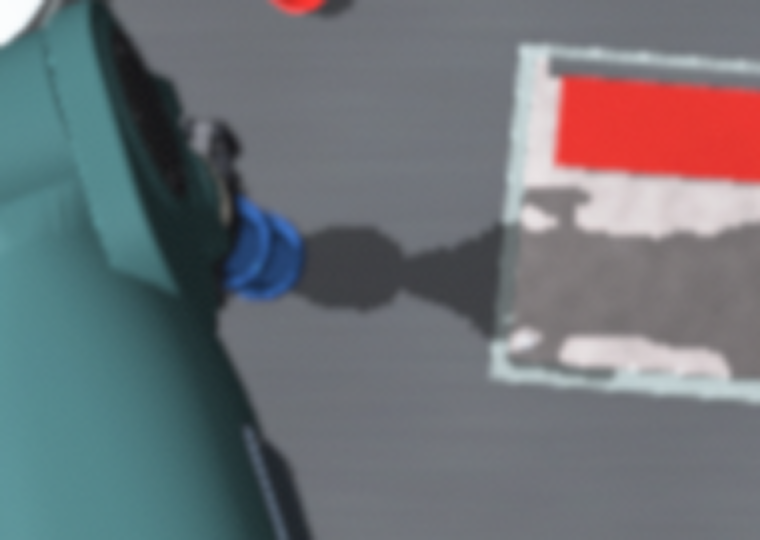

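```bash
python3 - <<'E'
from fit import *
S=np.load("S.npy",allow_pickle=True).item();m=mblue(S)
roi=(225,205,285,290)
tcp=[.514,.2809,.1602]
for nm,z in(("held",tcp[2]-.044),("mate",0)):
    s=sil(S,place(CUP,.5135,.2815,z),roi)
    for r in (range(215,249,3) if nm=="held" else range(252,285,3)):
        a_=np.where(m[r,225:285])[0]+225;b=s[r-205]
        cb=(b*np.arange(225,285)).sum()/max(b.sum(),1e-9)
        print(nm,r,"mask",a_.min() if len(a_) else None,a_.max() if len(a_) else None,"c",a_.mean().round(1) if len(a_) else None,"pred c",cb.round(1),"w",b.sum().round(1),len(a_))
E
```

```text
held 215 mask None None c None pred c 254.1 w 14.8 0
held 218 mask 243 264 c 253.5 pred c 253.9 w 24.0 22
held 221 mask 243 262 c 252.5 pred c 253.8 w 26.0 20
held 224 mask 242 262 c 252.0 pred c 253.8 w 25.9 21
held 227 mask 243 262 c 252.5 pred c 253.9 w 25.9 20
held 230 mask 243 262 c 252.5 pred c 253.9 w 25.4 20
held 233 mask 245 263 c 254.0 pred c 253.9 w 23.2 19
held 236 mask 246 262 c 254.0 pred c 254.0 w 20.8 17
held 239 mask 247 261 c 254.0 pred c 254.1 w 18.4 15
held 242 mask 248 261 c 254.5 pred c 254.2 w 16.0 14
held 245 mask 248 260 c 254.0 pred c 254.3 w 13.6 13
held 248 mask 252 257 c 254.5 pred c 254.0 w 1.9 6
mate 252 mask 251 258 c 254.5 pred c 255.0 w 10.6 8
mate 255 mask 246 265 c 255.5 pred c 254.8 w 21.5 20
mate 258 mask 243 267 c 255.0 pred c 254.7 w 24.6 25
mate 261 mask 243 267 c 255.0 pred c 254.7 w 24.6 25
mate 264 mask 243 267 c 255.0 pred c 254.8 w 24.5 25
mate 267 mask 244 267 c 255.5 pred c 254.8 w 24.3 24
mate 270 mask 245 265 c 255.0 pred c 254.8 w 22.1 21
mate 273 mask 247 263 c 255.0 pred c 254.9 w 19.6 17
mate 276 mask 248 263 c 255.5 pred c 255.0 w 17.1 16
mate 279 mask 249 262 c 255.5 pred c 255.1 w 14.5 14
mate 282 mask 250 259 c 254.5 pred c 255.0 w 11.1 10
```

```bash
python3 -m crank '-1 0 -0.04 0.7 0 0 0;-1 0 -0.04 1.4 0 0 0;-1 0 -0.04 1.9 0 0 0;-1 0 -0.04 2.3 0 0 0;-1 0 -0.04 2.6 0 0 0;-1 0 -0.04 2.8 0 0 0;-1 0 -0.04 2.8 0 0 0;-1 0 -0.04 2.8 0 0 0'; python3 - <<'E'
from go import *
st()
E
```

```text
clock: 6.83
tcp_pos: [0.513, 0.2822, 0.0903]
orientation: [0.0, 0.744, 0.668, 0.0]
wrist_force: [0.3, 0.8, -1.5]
opening: 0.722
t 6.83 tcp [0.513  0.2822 0.0903] psi 83.85 tilt [ 0.  0. -1.] F [ 0.3  0.8 -1.5] M [ 0.02 -0.   -0.05] open 0.722 q [ 0.36  0.44 -0.17  0.96  0.    2.04]
```

```bash
python3 -m crank '-1 0 0 0.2 0 0 0;-1 0 0 0.4 0 0 0;-1 0 0 0.55 0 0 0;-1 0 0 0.7 0 0 0;-1 0 0 0.7 0 0 0;-1 0 0 0.7 0 0 0'; python3 - <<'E'
from go import *
st()
E
```

```text
clock: 7.33
tcp_pos: [0.5128, 0.2821, 0.0724]
orientation: [-0.0, 0.744, 0.668, -0.0]
wrist_force: [0.1, 0.0, -2.6]
opening: 0.722
t 7.33 tcp [0.5128 0.2821 0.0724] psi 83.86 tilt [-0. -0. -1.] F [ 0.1  0.  -2.6] M [-0.16 -0.08  0.04] open 0.722 q [ 0.36  0.45 -0.2   0.92 -0.    2.04]
```

```bash
python3 -m crank '-1 0 0 0.06 0 0 0;-1 0 0 0.12 0 0 0;-1 0 0 0.16 0 0 0;-1 0 0 0.16 0 0 0;-1 0 0 0.16 0 0 0'; python3 - <<'E'
from go import *
st();S=bot.read_camera("side");f=S["frame"][190:310,200:310];cv2.imwrite("pics/side6.png",cv2.resize(f,(550,600),interpolation=cv2.INTER_CUBIC)[:,:,::-1])
E
```

```text
clock: 7.75
tcp_pos: [0.5135, 0.2822, 0.0705]
orientation: [0.001, 0.744, 0.668, 0.001]
wrist_force: [-5.4, -4.1, 25.5]
opening: 0.726
t 7.75 tcp [0.5135 0.2822 0.0705] psi 83.85 tilt [ 0.003  0.    -1.   ] F [-5.4 -4.1 25.5] M [-1.05  1.39  0.03] open 0.726 q [ 0.36  0.46 -0.2   0.91 -0.    2.04]
```

```bash
sleep 1
```

```text
(no output)
```

View pics/side6.png

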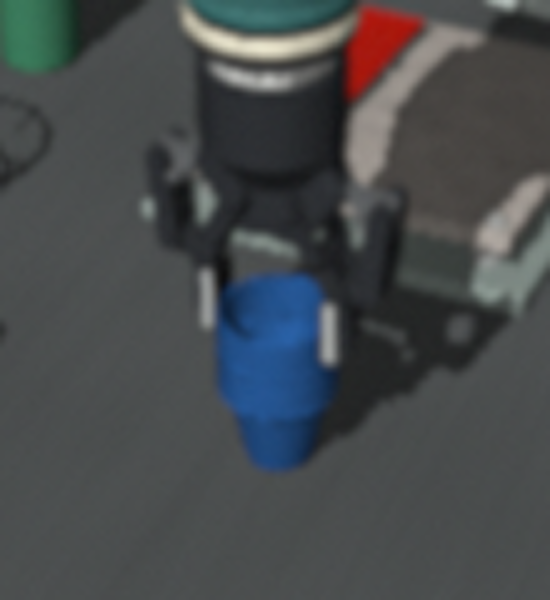

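```bash
python3 -m crank '-1 0 0 -0.1 0 0 0;1 0 0 -0.1 0 0 0;1 0 0 -0.1 0 0 0;1 0 0 -0.1 0 0 0;1 0 0 -0.1 0 0 0;1 0 0 -0.1 0 0 0;1 0 0 -1 0 0 0;1 0 0 -2 0 0 0;1 0 0 -3.5 0 0 0;1 0 0 -5 0 0 0;1 0 0 -5 0 0 0'; python3 - <<'E'
from go import *;from fit import *
st();S=bot.read_camera("side");T=bot.read_camera("top");f=S["frame"][190:310,200:310];cv2.imwrite("pics/side7.png",cv2.resize(f,(550,600),interpolation=cv2.INTER_CUBIC)[:,:,::-1])
m=mblue(S);roi=(235,235,275,292)
N=np.vstack([CUP,CUP+[0,0,.025]])
print(fit([(S,m,roi)],CUP,.025,(513,281),False),fit([(S,m,roi)],N,0,(513,281),False))
print(rel([.496,-.2905,.19],79))
E
```

```text
clock: 8.72
tcp_pos: [0.5149, 0.283, 0.2]
orientation: [0.001, 0.744, 0.668, 0.004]
wrist_force: [0.4, 1.2, 1.2]
opening: 0.999
t 8.72 tcp [0.5149 0.283  0.2   ] psi 83.86 tilt [ 0.008  0.003 -1.   ] F [0.4 1.2 1.2] M [-0.01 -0.02 -0.01] open 0.999 q [0.36 0.37 0.03 1.22 0.   2.04]
(array([507.06, 294.34]), np.float64(0.163)) (array([512.12, 281.44]), np.float64(0.0621))
(array([-22.862,   1.755,   0.165]), array([ 0.13, -0.08,  4.86]))
```

```bash
sleep 1
```

```text
(no output)
```

View pics/side7.png

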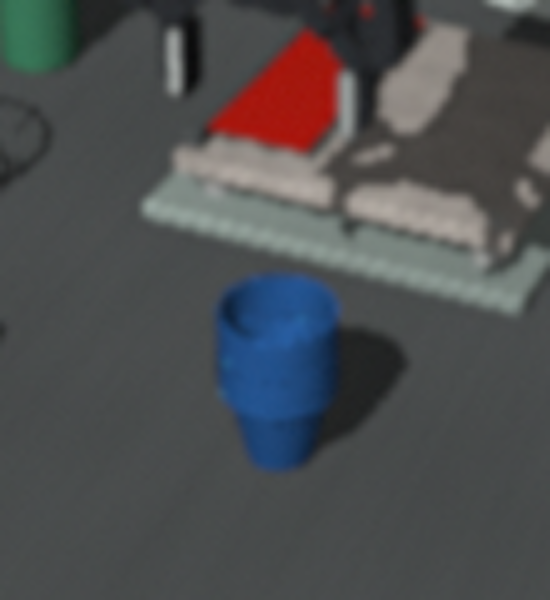

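```bash
python3 -m crank '1 -1.6 0.12 0 0 0 0;1 -3.2 0.25 0 0 0 1;1 -4.8 0.37 0 0 0 2;1 -6.4 0.5 0 0 0 3;1 -8 0.62 0 0 0 4;1 -9.6 0.74 0 0 0 4.9;1 -11.2 0.87 0 0 0 4.9;1 -12.8 1 0 0 0 4.9;1 -14.4 1.12 0 0 0 4.9;1 -16 1.24 0 0 0 4.9;1 -17.6 1.37 0 0 0 4.9;1 -19.2 1.49 0 0 0 4.9;1 -20.8 1.62 0 0 0 4.9;1 -22 1.7 0 0 0 4.9;1 -22.86 1.76 0 0 0 4.9;1 -22.86 1.76 0 0 0 4.9;1 -22.86 1.76 0 0 0 4.9;1 -22.86 1.76 0 0 0 4.9'; python3 - <<'E'
from go import *
st();S=bot.read_camera("side");T=bot.read_camera("top")
f=S["frame"][120:240,260:370];cv2.imwrite("pics/side8.png",cv2.resize(f,(550,600),interpolation=cv2.INTER_CUBIC)[:,:,::-1])
f=T["frame"][165:300,110:440];cv2.imwrite("pics/top8.png",cv2.resize(f,(792,324),interpolation=cv2.INTER_CUBIC)[:,:,::-1])
print(rel([.496,-.2905,.06],79),rel([.496,-.2905,.008],79))
E
```

```text
clock: 10.32
tcp_pos: [0.4951, -0.2899, 0.1926]
orientation: [-0.001, 0.772, 0.636, -0.0]
wrist_force: [-0.4, 0.7, -0.4]
opening: 1.001
t 10.32 tcp [ 0.4951 -0.2899  0.1926] psi 78.96 tilt [-0.001  0.001 -1.   ] F [-0.4  0.7 -0.4] M [-0.04  0.01 -0.04] open 1.001 q [-0.67  0.36 -0.01  1.2   0.    1.09]
(array([-0.036,  0.035,  5.329]), array([-0.04, -0.03,  0.02])) (array([-0.037,  0.036,  7.409]), array([-0.04, -0.03,  0.02]))
```

```bash
sleep 1
```

```text
(no output)
```

View pics/side8.png

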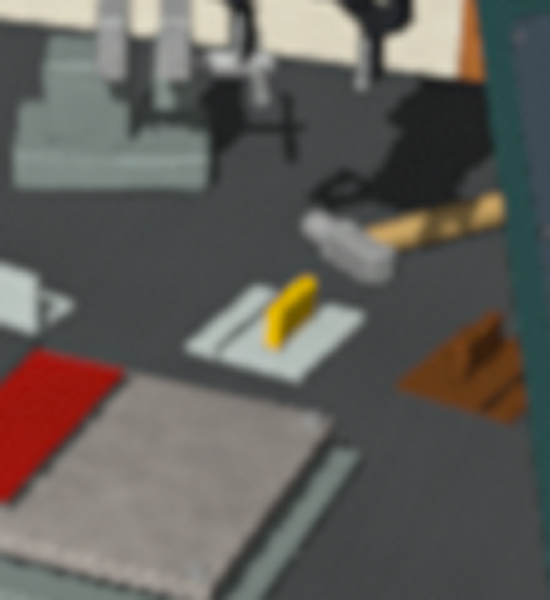

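View pics/top8.png

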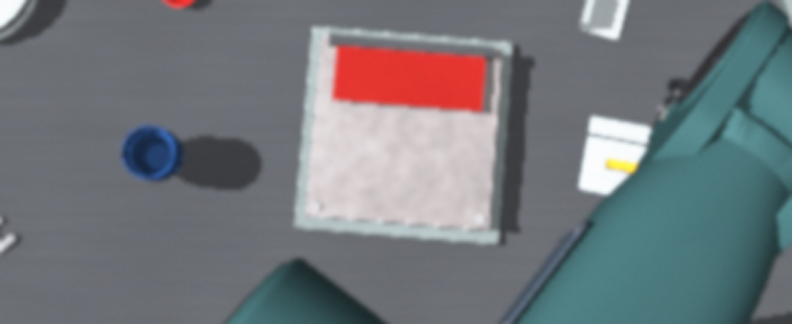

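```bash
python3 -m crank '1 0 0.03 1.5 0 0 0;1 0 0.03 3 0 0 0;1 -0.03 0.03 4.3 0 0 0;1 -0.03 0.03 5.3 0 0 0;1 -0.03 0.03 6.1 0 0 0;1 -0.03 0.03 6.7 0 0 0;1 -0.03 0.03 7.1 0 0 0;1 -0.03 0.03 7.4 0 0 0;1 -0.03 0.03 7.4 0 0 0;1 -0.03 0.03 7.4 0 0 0'; python3 - <<'E'
from go import *
st();S=bot.read_camera("side")
f=S["frame"][120:240,260:370];cv2.imwrite("pics/side9.png",cv2.resize(f,(550,600),interpolation=cv2.INTER_CUBIC)[:,:,::-1])
E
```

```text
clock: 11.25
tcp_pos: [0.4963, -0.2915, 0.009]
orientation: [0.0, 0.772, 0.636, 0.0]
wrist_force: [0.3, 0.2, -0.1]
opening: 0.996
t 11.25 tcp [ 0.4963 -0.2915  0.009 ] psi 78.98 tilt [ 0. -0. -1.] F [ 0.3  0.2 -0.1] M [-0.03  0.06  0.  ] open 0.996 q [-0.67  0.5  -0.32  0.75  0.    1.09]
```

```bash
sleep 1
```

```text
(no output)
```

View pics/side9.png

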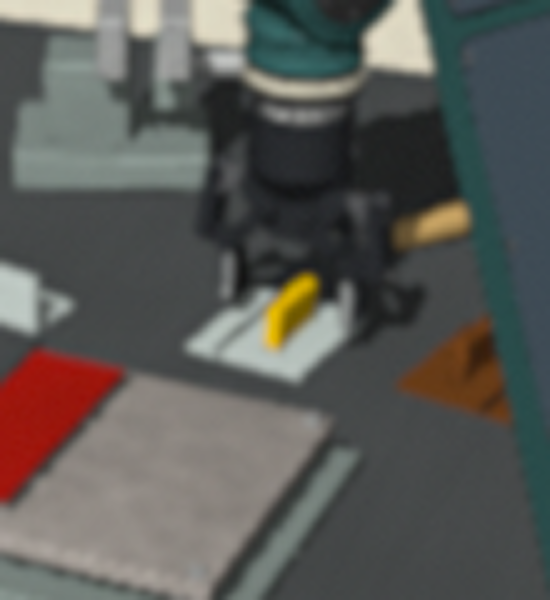

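Jaws straddle the yellow rib (pixel ≈(293,310) in the crop). Close.

```bash
python3 -m crank '-1 0 0 0 0 0 0;-1 0 0 0 0 0 0;-1 0 0 0 0 0 0;-1 0 0 0 0 0 0;-1 0 0 0 0 0 0;-1 0 0 0 0 0 0;-1 0 0 0 0 0 0;-1 0 0 0 0 0 0;-1 0 0 0 0 0 0;-1 0 0 0 0 0 0;-1 0 0 0 0 0 0;-1 0 0 0 0 0 0' 100; python3 - <<'E'
from go import *
st();S=bot.read_camera("side")
f=S["frame"][120:240,260:370];cv2.imwrite("pics/side10.png",cv2.resize(f,(550,600),interpolation=cv2.INTER_CUBIC)[:,:,::-1])
E
```

```text
clock: 12.3
tcp_pos: [0.4961, -0.2917, 0.0089]
orientation: [0.0, 0.772, 0.636, 0.0]
wrist_force: [-1.4, 0.8, 6.4]
opening: 0.12
t 12.3 tcp [ 0.4961 -0.2917  0.0089] psi 78.96 tilt [ 0. -0. -1.] F [-1.4  0.8  6.4] M [0.14 0.25 0.03] open 0.12 q [-0.67  0.5  -0.32  0.75 -0.    1.09]
```

```bash
sleep 1
```

View pics/side10.png

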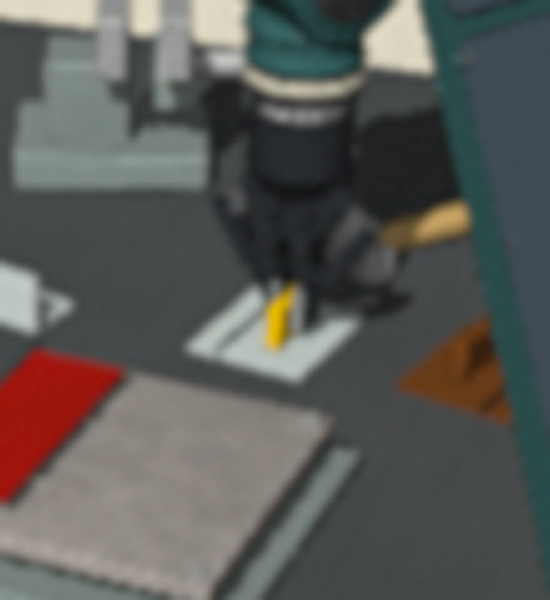

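```bash
python3 -m crank '-1 0 0 -0.5 0 0 0;-1 0 0 -1.5 0 0 0;-1 0 0 -3 0 0 0;-1 0 0 -4.4 0 0 0;-1 0 0 -4.8 0 0 0;-1 0 0 -4.8 0 0 0;-1 0 0 -4.8 0 0 0;-1 0 0 -4.8 0 0 0'; python3 - <<'E'
from fit import *;from go import *
st()
S=bot.read_camera("side");T=bot.read_camera("top")
np.save("S.npy",S,allow_pickle=True);np.save("T.npy",T,allow_pickle=True)
f=S["frame"][100:220,260:370];cv2.imwrite("pics/side11.png",cv2.resize(f,(550,600),interpolation=cv2.INTER_CUBIC)[:,:,::-1])
T0=np.load("top0.npy",allow_pickle=True).item()
for c in(T0,T):
    img=c["frame"].astype(float);red=img[...,0]-img[...,1]
    pts=[]
    for u in range(252,308):
        col=red[195:222,u];hi=red[190:196,u].mean();lo=red[214:220,u].mean() if c is T else red[213:216,u].mean()
        t=(hi+lo)/2;k=np.where(col<t)[0][0]
        v=195+k-1+(col[k-1]-t)/(col[k-1]-col[k]);pts.append(pix(c,(u,v),z=.052)[:2])
    pts=np.array(pts);k=np.polyfit(pts[:,1],pts[:,0],1);r=pts[:,0]-np.polyval(k,pts[:,1])
    g=abs(r)<.002;k=np.polyfit(pts[g,1],pts[g,0],1)
    ang=-np.degrees(np.arctan(k[0]))
    # ends
    e=[]
    for rr in(192,196,200):
        row=red[rr,240:322];t=row.max()/2;i=np.where(row>t)[0];a,b=i[0],i[-1]
        ua=240+a-1+(t-row[a-1])/(row[a]-row[a-1]);ub=240+b+(row[b]-t)/(row[b]-row[b+1])
        e.append((pix(c,(ua,rr),z=.055)[:2].round(4),pix(c,(ub,rr),z=.055)[:2].round(4)))
    print("edge x at y=-.02:",np.polyval(k,-.02).round(4),"ang",ang.round(2),"res",np.std(r[g]).round(5),e)
# jig base silhouette by brightness
for c in (T0,):
    H,Sa,V=hs(c);print("base V",V[262,260],"bench",V[275,260],V[220,225])
    m=((V>135)).astype(np.uint8);rd=mred(c).astype(np.uint8);m|=rd;m|=mblue(c).astype(np.uint8)
    m=cv2.morphologyEx(m,cv2.MORPH_CLOSE,np.ones((7,7)));cv2.imwrite("pics/m.png",m*255)
    print(fit([(c,m.astype(float),(225,170,335,275))],box(-.125,.125,-.125,.125,0,.012),0,(537,-14,-9)))
E
```

```text
clock: 13.02
tcp_pos: [0.4953, -0.2911, 0.1268]
orientation: [-0.001, 0.772, 0.636, -0.0]
wrist_force: [-0.3, 0.1, -2.6]
opening: 0.121
t 13.02 tcp [ 0.4953 -0.2911  0.1268] psi 78.96 tilt [-0.002  0.002 -1.   ] F [-0.3  0.1 -2.6] M [-0.03  0.02 -0.01] open 0.121 q [-0.67  0.4  -0.13  1.04 -0.    1.09]
edge x at y=-.02: 0.5703 ang -5.09 res 0.00022 [(array([0.6186, 0.0675]), array([ 0.6171, -0.113 ])), (array([0.6069, 0.0684]), array([ 0.6055, -0.1119])), (array([0.5953, 0.0695]), array([ 0.5939, -0.1108]))]
edge x at y=-.02: 0.5704 ang -5.05 res 0.00019 [(array([0.6186, 0.0675]), array([ 0.6171, -0.113 ])), (array([0.6069, 0.0684]), array([ 0.6055, -0.1119])), (array([0.5953, 0.0694]), array([ 0.5939, -0.1109]))]
base V 148 bench 114 118
(array([541.18, -11.02,  -8.91]), np.float64(0.1007))
```

```bash
sleep 1
```

```text
(no output)
```

View pics/side11.png

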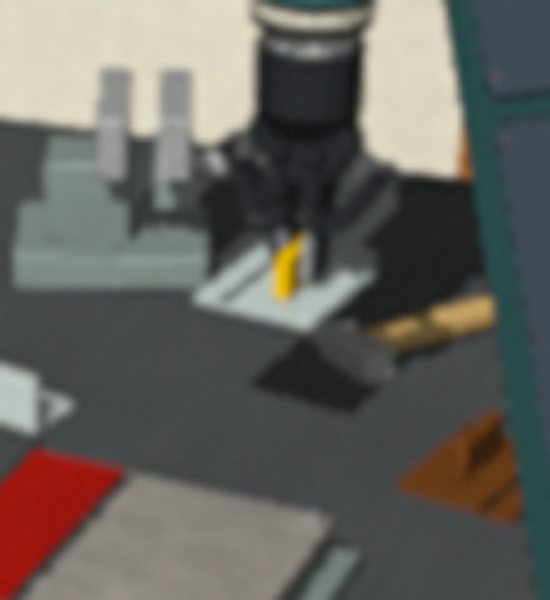

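View pics/m.png

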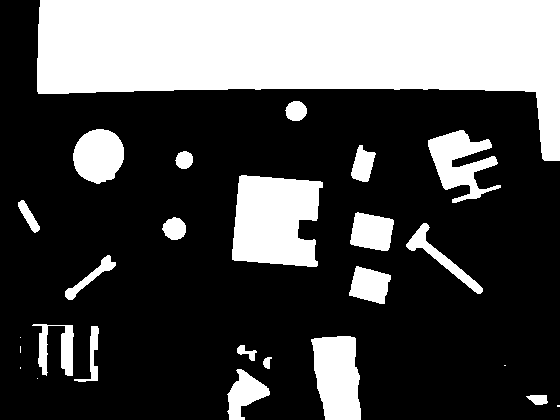

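```bash
python3 - <<'E'
from fit import *;from go import *
for nm in("side0.npy","S.npy"):
    c=np.load(nm,allow_pickle=True).item();img=cv2.GaussianBlur(c["frame"].astype(np.float32),(3,3),0);red=img[...,0]-img[...,1]
    pts=[]
    # search along world x for given y
    for y in np.linspace(-.09,.05,29):
        xe=.5704-(np.tan(np.radians(-5.07)))*(-1)*-(y+.02)*-1 if 0 else .5704+np.tan(np.radians(5.07))*(y+.02)
        xs=np.arange(xe-.03,xe+.03,.0005)
        q=proj(c,np.stack([xs,0*xs+y,0*xs+.052],1)).astype(np.float32)
        v=cv2.remap(red,q[:,0][None],q[:,1][None],cv2.INTER_LINEAR)[0]
        t=(v[:15].mean()+v[-15:].mean())/2
        k=np.where(v>t)[0][0];pts.append(xs[k]-xe)
    print(nm,np.round(np.array(pts)*1000,1))
E
```

```text
side0.npy [ 1.  -0.5 -2.  -3.  -3.  -3.  -2.5 -2.5 -2.  -1.5 -1.5 -1.5 -1.5 -1.5
 -1.5 -1.5 -1.5 -1.5 -1.5 -1.  -1.  -1.  -1.  -1.  -1.  -1.  -1.  -1.
 -1. ]
S.npy [-1.5 -1.5 -1.5 -1.5 -1.5 -1.  -1.  -1.5 -1.5 -1.5 -1.5 -1.5 -1.5 -1.5
 -1.5 -1.5 -1.5 -1.5 -1.  -1.  -1.  -1.  -1.  -1.  -1.  -1.  -1.  -1.
 -1. ]
```

```bash
python3 - <<'E'
from go import *
st();print(rel([.4951,-.0122,.12],84.95))
E
```

```text
t 13.12 tcp [ 0.4953 -0.2911  0.1268] psi 78.96 tilt [-0.002  0.002 -1.   ] F [-0.5 -0.1 -1.7] M [-0.01  0.01  0.01] open 0.12 q [-0.67  0.4  -0.13  1.04  0.    1.09]
(array([10.947, -2.145,  0.292]), array([-0.14, -0.08, -5.99]))
```

```bash
python3 -m crank '-1 0.6 -0.12 0 0 0 0;-1 1.7 -0.33 0 0 0 -0.8;-1 3 -0.59 0 0 0 -1.6;-1 4.4 -0.86 0 0 0 -2.4;-1 5.8 -1.14 0 0 0 -3.2;-1 7.2 -1.41 0 0 0 -4;-1 8.5 -1.67 0 0 0 -4.8;-1 9.6 -1.88 0.1 0 0 -5.5;-1 10.4 -2.04 0.2 0 0 -6;-1 10.94 -2.14 0.3 0 0 -6;-1 10.94 -2.14 0.3 0 0 -6;-1 10.94 -2.14 0.3 0 0 -6;-1 10.94 -2.14 0.3 0 0 -6'; python3 - <<'E'
from fit import *;from go import *
st();S=bot.read_camera("side");T=bot.read_camera("top")
np.save("S.npy",S,allow_pickle=True);np.save("T.npy",T,allow_pickle=True)
f=S["frame"][130:280,220:380];cv2.imwrite("pics/side12.png",cv2.resize(f,(640,600),interpolation=cv2.INTER_CUBIC)[:,:,::-1])
f=T["frame"][165:285,220:340];cv2.imwrite("pics/top12.png",cv2.resize(f,(600,600),interpolation=cv2.INTER_CUBIC)[:,:,::-1])
print(rel([.4951,-.0122,.054],84.95))
E
```

```text
clock: 14.2
tcp_pos: [0.4957, -0.0132, 0.1207]
orientation: [-0.0, 0.738, 0.675, -0.0]
wrist_force: [-0.8, -0.0, -2.6]
opening: 0.121
t 14.2 tcp [ 0.4957 -0.0132  0.1207] psi 84.96 tilt [-0.001 -0.    -1.   ] F [-0.8 -0.  -2.6] M [-0.04  0.02  0.04] open 0.121 q [-0.19  0.28 -0.34  0.95 -0.    1.47]
(array([ 0.056, -0.036,  2.677]), array([-0.01,  0.01, -0.05]))
```

```bash
sleep 1
```

```text
(no output)
```

View pics/side12.png

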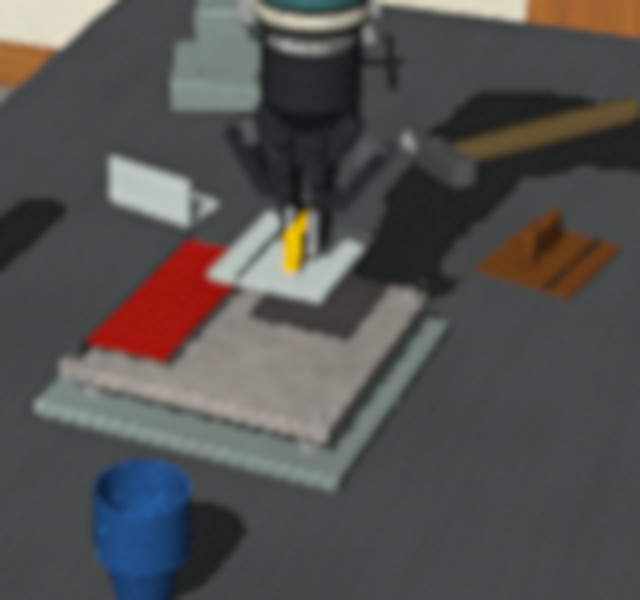

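View pics/top12.png

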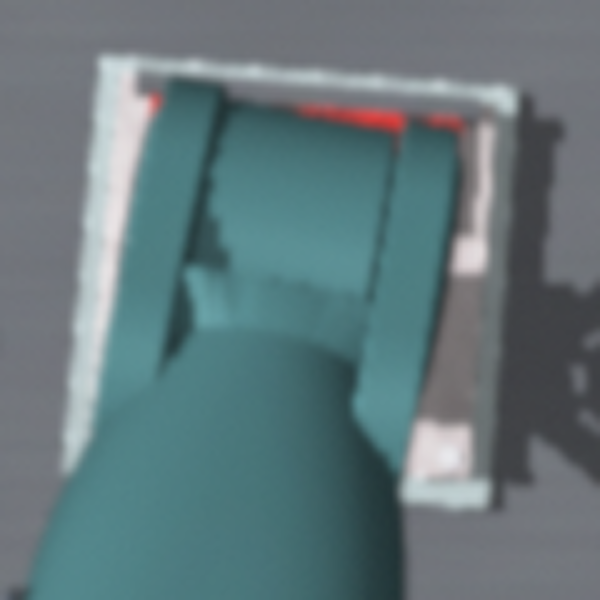

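```bash
python3 -m crank '-1 0.05 -0.03 0.5 0 0 0;-1 0.05 -0.03 1.2 0 0 0;-1 0.05 -0.03 1.8 0 0 0;-1 0.05 -0.03 2.2 0 0 0;-1 0.05 -0.03 2.5 0 0 0;-1 0.05 -0.03 2.65 0 0 0;-1 0.05 -0.03 2.65 0 0 0;-1 0.05 -0.03 2.65 0 0 0;-1 0.05 -0.03 2.65 0 0 0'; python3 - <<'E'
from fit import *;from go import *
st();S=bot.read_camera("side")
np.save("S.npy",S,allow_pickle=True)
f=S["frame"][150:250,230:340].copy();cv2.imwrite("pics/side13.png",cv2.resize(f,(660,600),interpolation=cv2.INTER_CUBIC)[:,:,::-1])
# overlay predicted strip outline
s=bot.sense()["tcp_pos"];big=cv2.resize(S["frame"][150:250,230:340],(660,600),interpolation=cv2.INTER_CUBIC)
th=np.radians(-5.05)
def draw(P,col):
    q=((proj(S,P)-[230,150]+.5)*6).astype(int);cv2.polylines(big,[q],True,col,1)
def pl(a):return place(np.array(a,float),s[0],s[1],s[2]-.0089,th)
draw(pl([[.055,.055,.004],[.055,-.055,.004],[-.035,-.055,.004],[-.035,.055,.004]]),(0,255,0))
draw(pl([[.031,.055,.004],[.031,-.055,.004],[.035,-.055,.004],[.035,.055,.004]]),(255,0,255))
L=place(np.array([[0,.09,.055],[0,-.09,.055],[0,-.09,.052],[0,.09,.052.__float__()]]),.5698,-.0188,0,th);draw(L,(255,255,0))
cv2.imwrite("pics/side13o.png",big[:,:,::-1])
print(rel([.5439,-.0165,.0535],84.95))
E
```

```text
clock: 15.05
tcp_pos: [0.4957, -0.0118, 0.0554]
orientation: [0.0, 0.738, 0.675, 0.0]
wrist_force: [0.3, 1.0, -1.9]
opening: 0.12
t 15.05 tcp [ 0.4957 -0.0118  0.0554] psi 84.95 tilt [ 0.001 -0.    -1.   ] F [ 0.3  1.  -1.9] M [ 0.02 -0.04 -0.  ] open 0.12 q [-0.19  0.34 -0.45  0.78  0.    1.47]
(array([-0.017,  1.938,  0.077]), array([0.06, 0.01, 0.  ]))
```

```bash
sleep 1
```

```text
(no output)
```

View pics/side13.png

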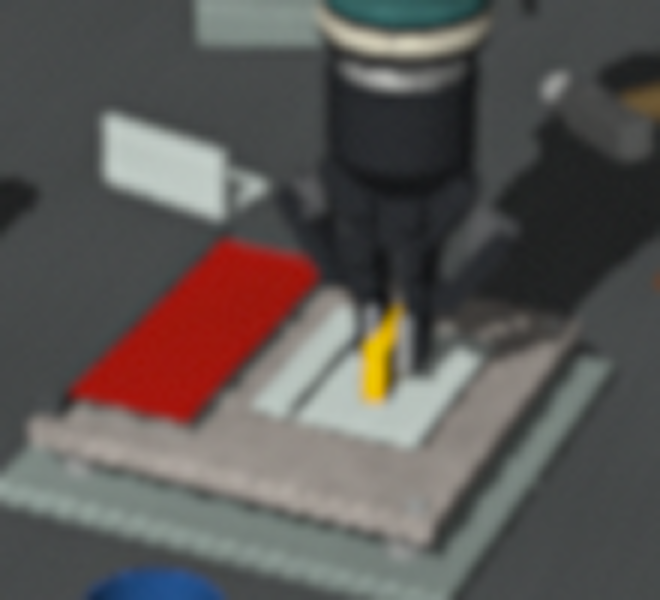

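View pics/side13o.png

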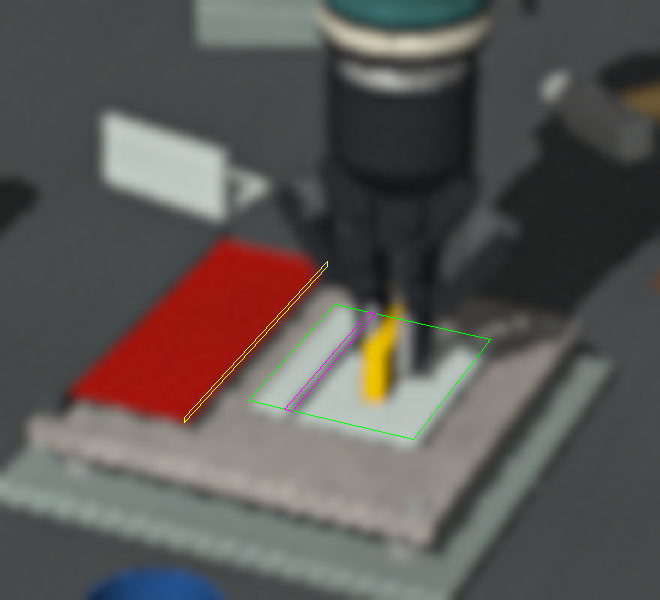

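```bash
python3 -m crank '-1 0 0 0.1 0 0 0;-1 0 0 0.1 0 0 0;-1 0 0.15 0.1 0 0 0;-1 0 0.35 0.1 0 0 0;-1 0 0.6 0.1 0 0 0;-1 0 0.85 0.1 0 0 0;-1 0 1.05 0.1 0 0 0;-1 0 1.2 0.1 0 0 0;-1 0 1.2 0.1 0 0 0;-1 0 1.2 0.1 0 0 0;-1 0 1.2 0.1 0 0 0'; cat > chk.py <<'E'
from fit import *;from go import *
import sys
n=sys.argv[1];st();S=bot.read_camera("side")
np.save("S.npy",S,allow_pickle=True)
big=cv2.resize(S["frame"][150:250,230:340],(660,600),interpolation=cv2.INTER_CUBIC)
cv2.imwrite(f"pics/{n}.png",big[:,:,::-1])
s=bot.sense()["tcp_pos"]
u=np.array([np.cos(np.radians(-5.05)),np.sin(np.radians(-5.05))])
print("insertion mm",(((s[:2]-[.5698,-.0188])@u)*1000+55).round(1),"underside z",(s[2]-.0089).round(4))
print(rel([.5439,-.0165,.0535],84.95))
E
python3 chk.py side14
```

```text
clock: 16.02
tcp_pos: [0.5249, -0.0142, 0.0522]
orientation: [-0.0, 0.738, 0.675, -0.0]
wrist_force: [0.4, 0.3, -1.6]
opening: 0.116
t 16.02 tcp [ 0.5249 -0.0142  0.0522] psi 84.96 tilt [-0.  0. -1.] F [ 0.4  0.3 -1.6] M [ 0.03 -0.    0.01] open 0.116 q [-0.18  0.39 -0.39  0.8  -0.    1.48]
insertion mm 9.8 underside z 0.0433
(array([-0.023,  0.768, -0.051]), array([-0.02, -0.  ,  0.01]))
```

```bash
sleep 1
```

```text
(no output)
```

View pics/side14.png

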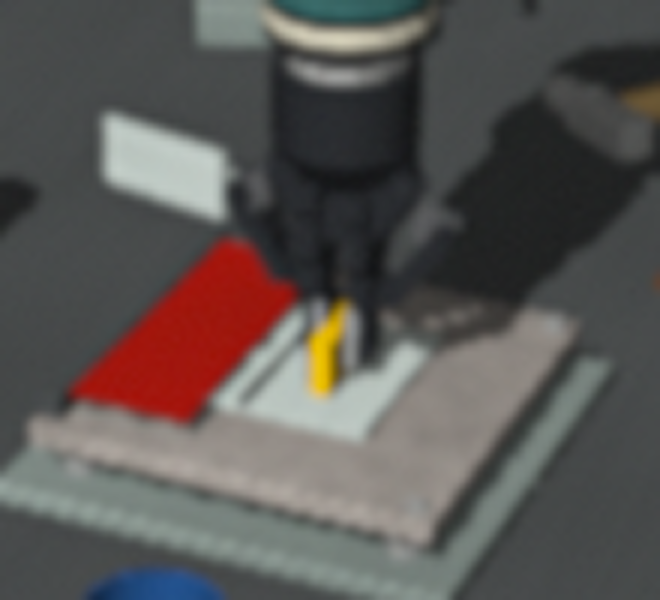

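The front edge is now under the sheet, and the sheet isn't lifted. Carry on sliding.

```bash
python3 -m crank '-1 0 0.12 -0.03 0 0 0;-1 0 0.28 -0.03 0 0 0;-1 0 0.44 -0.03 0 0 0;-1 0 0.58 -0.03 0 0 0;-1 -0.02 0.68 -0.03 0 0 0;-1 -0.02 0.77 -0.03 0 0 0;-1 -0.02 0.77 -0.03 0 0 0;-1 -0.02 0.77 -0.03 0 0 0;-1 -0.02 0.77 -0.03 0 0 0'; python3 chk.py side15
```

```text
clock: 16.82
tcp_pos: [0.5441, -0.0164, 0.053]
orientation: [-0.0, 0.738, 0.675, -0.0]
wrist_force: [-0.9, 0.3, -2.1]
opening: 0.12
t 16.82 tcp [ 0.5441 -0.0164  0.053 ] psi 84.96 tilt [-0.  0. -1.] F [-0.9  0.3 -2.1] M [-0.02 -0.    0.05] open 0.12 q [-0.18  0.41 -0.34  0.82  0.    1.48]
insertion mm 29.2 underside z 0.0441
(array([-0.004, -0.007, -0.019]), array([-0.01, -0.  ,  0.01]))
```

```bash
sleep 1
```

```text
(no output)
```

View pics/side15.png

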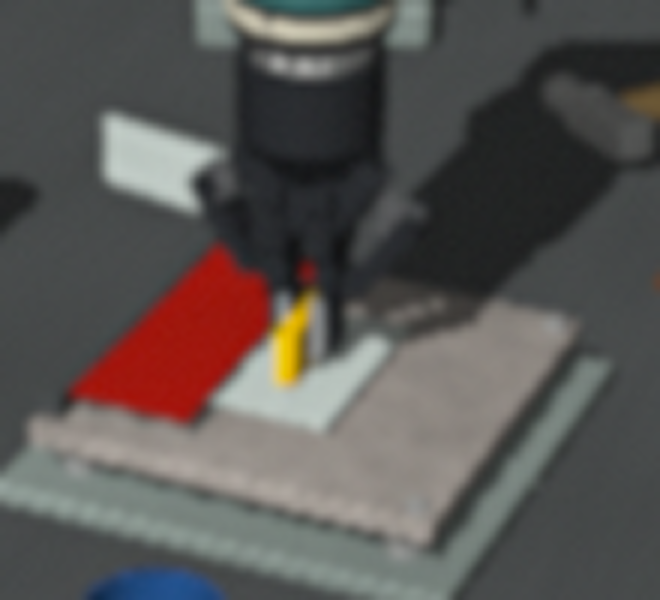

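```bash
python3 -m crank '-1 0 0 0.06 0 0 0;-1 0 0 0.12 0 0 0;-1 0 0 0.18 0 0 0;-1 0 0 0.24 0 0 0;-1 0 0 0.3 0 0 0;-1 0 0 0.34 0 0 0;-1 0 0 0.34 0 0 0;-1 0 0 0.34 0 0 0;-1 0 0 0.34 0 0 0;-1 0 0 0.34 0 0 0'; python3 chk.py side16
```

```text
clock: 17.7
tcp_pos: [0.5443, -0.0165, 0.045]
orientation: [0.0, 0.738, 0.675, 0.0]
wrist_force: [-4.1, -0.1, 10.6]
opening: 0.119
t 17.7 tcp [ 0.5443 -0.0165  0.045 ] psi 84.96 tilt [ 0. -0. -1.] F [-4.1 -0.1 10.6] M [0.08 0.81 0.06] open 0.119 q [-0.18  0.42 -0.35  0.8  -0.    1.48]
insertion mm 29.4 underside z 0.0361
(array([-0.004, -0.015, -0.338]), array([0.03, 0.  , 0.01]))
```

```bash
sleep 1
```

```text
(no output)
```

View pics/side16.png

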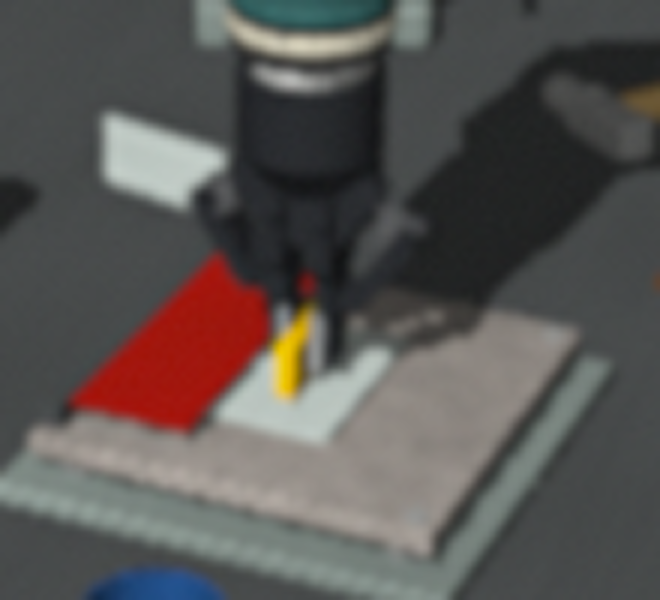

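```bash
python3 - <<'E'
from fit import *;from go import *
st()
S=bot.read_camera("side");S0=np.load("side0.npy",allow_pickle=True).item()
th=np.radians(-5.05)
def samp(c,pts):
    P=cloud(c);o=[]
    for p in pts:
        w=place(np.array([p],float),.5698,-.0188,0,th);q=proj(c,w)[0].round().astype(int)
        o.append(np.nanmedian(P[q[1]-1:q[1]+2,q[0]-1:q[0]+2,2])*1000)
    return np.round(o,1)
bed=[[-.1,y,.04] for y in(-.0,.03,.06,.09)]+[[-.03,.075,.04],[-.05,.085,.04]]
print("bed",samp(S0,bed),samp(S,bed))
for x in(.008,.03,.05):
    l=[[x,y,.052] for y in(.02,.04,.06,.08)];print("sheet",x,samp(S0,l),samp(S,l))
pl=[[-.01,.03,.042],[-.03,.03,.042],[-.05,.03,.042],[-.05,.0,.042]];print("plate",samp(S,pl))
E
```

```text
t 17.75 tcp [ 0.5443 -0.0164  0.045 ] psi 84.96 tilt [ 0.001 -0.    -1.   ] F [-3.5  1.  10.3] M [0.17 0.81 0.01] open 0.12 q [-0.18  0.42 -0.35  0.8  -0.    1.48]
bed [42.6 42.8 42.1 41.5 41.7 41.1] [36.3 35.4 36.4 37.4 36.4 36.7]
sheet 0.008 [54.7 53.5 55.5 54.3] [50.4 49.8 48.8 48.6]
sheet 0.03 [55.2 55.1 54.7 54.5] [48.  48.8 50.2 48.8]
sheet 0.05 [55.3 54.2 53.7 53.7] [49.3 48.2 49.1 49.5]
plate [39.7 42.2 39.9 40.3]
```

```bash
python3 - <<'E'
from fit import *;from go import *
S=bot.read_camera("side");m=mblue(S);N=np.vstack([CUP,CUP+[0,0,.025]])
print(fit([(S,m,(235,235,275,292))],N,0,(513,281),False));st();print(bot.hand_in())
E
```

```text
(array([512.17, 281.23]), np.float64(0.0612))
t 17.85 tcp [ 0.5443 -0.0165  0.0451] psi 84.96 tilt [ 0.001 -0.    -1.   ] F [-3.8  1.6 11.6] M [0.12 0.82 0.05] open 0.121 q [-0.18  0.42 -0.35  0.8  -0.    1.48]
the job is handed in; nothing more can be done
None
```

I nested the blue cup upright in the matching cup and let go of it. I then slid the strip under the red sheet by its yellow rib and handed in at 17.85 s, still holding it pressed down.

**Last checks:**
- **Cups:** the side picture fits a cup fully nested with its foot 25 mm up, the same as right after I let go.
- **Strip under the sheet:** it is in about 29 mm, and 24 mm is enough to hide the black line. No line shows in the side view. The arm blocked the top view, so the cover right across rests on the calculated position and the side picture.
- **Press:** the bed has sunk about 6 mm of 8, by both the tool height and the depth map. The strip lies flat on it with 10–12 N measured at the wrist.
- **Sheet:** it went down about 5–6 mm with the bed and does not look lifted.

**Not explained:** a sideways force of about 4 N showed while pressing. I took it to be friction or the arm flexing and did not look further. The two cameras also disagreed by about 1 mm on the sheet's free edge, so I used a value between them.

I left the other things on the bench alone.

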